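# Weight the flasks for the water bath

### The arm

A 6-joint arm with a two-finger parallel gripper is mounted at the origin on the work surface. World frame = base frame: x ahead of the robot, y to its left, z up, the work surface at z = 0. Lengths are in m, angles in rad, forces in N, time in s.
With the tool pointing down it reaches from about 0.35 to 0.725 m from the base axis. Payload 4.3 kg.
Tool frame: the origin (TCP) lies at the very end of the fingers, on their centre line; the grasp point (between the pads) lies 19 mm behind it; z points along the fingers, y is the line along which they close (so a half turn about z gives the same grasp; the last joint's range is limited). The gripper opens to 85 mm and grips with 20 to 120 N. Pads are 22 mm wide; open, the fingers measure 114 mm over their backs; the gripper's body (76 mm by 85 mm) begins 54 mm behind the grasp point. The pads swing forward as they close: fully open they stand 13 mm farther back than shut.
Start: joints at [1.101, 0.377, 0.081, 1.274, 0, 1.46], TCP at [0.202, 0.538, 0.231] pointing down, gripper open.
Joint ranges: [-2.72, 2.72], [-0.84, 1.66], [-1.02, 1.22], [-1.77, 2.12], [-1.37, 1.28], [-3.14, 3.14]. Speed limits (rad/s): [2.57, 2.57, 3.14, 3.14, 3.14, 3.14].

### API

Orientations are given as a 3x3 rotation matrix whose columns are the frame's x, y, z axes.
In Python, from rig import env, capture gives the robot as it stands. The module is installed in compiled form; this text tells all that it offers.
- The arm moves only by the tool servo_tool, never from a script. Its argument "motion" is a list of rows, each a list of 3 entries, a list of its own where there are three numbers: the turn, a rotation vector about the world's x, y, z in rad, then the shift along the world's x, y, z in cm, then the finger opening in cm, from 0 to 8.54. In form: [[[wx, wy, wz], [x, y, z], fingers], ...]. A call has exactly 5 rows; each row is the pose to reach, as a shift and turn from the pose commanded when the call began; what a row does not reach only later rows make up. A row lasts 1/8 s, in which the tool goes at most 62.5 mm and 10.7 degrees, less where a joint would pass 70% of its speed; a pose out of reach is approached as far as the arm can. A call with a gripper value outside its range is refused whole. The fingers move at their own pace and stop on an object; "newtons" is the grip in N (left out, the last holds). Time passes only in rows, so rows that repeat a pose let the fingers close, or fill a call up. It gives the time, the measured TCP pose, the force, the opening and the grip force at its end, in the units of the state.
- env.read_state(): the state, without advancing time (a new reading comes with each control period).
- capture(name): name is "scene" or "side" or "wrist"; returns a dict with "img" (384x512x3 uint8, red, green, blue), "intrinsics" (3x3 intrinsics, pixels), "k1" (the pictures are not rectified: a ray, as slopes to the right and down, at radius r is drawn at 1 + k1 r^2 times it, then the intrinsics apply), "origin" and "attitude" of the camera in the world. Camera axes: x right, y down, z forward; pixel columns grow to the right and rows downward; lengths in m; the calibration is good to about 2 mm. A picture is of the moment at which its call begins. There is no depth.
- env.hand_in(): hands the job in; it is judged then, once.
The state is a dict: "t": time; "joint_positions": joint angles; "dq": joint speeds; "tau": joint torques, N m; "tcp_pos": TCP position; "ee_rot": TCP orientation; "ft_force": force on the tool from outside, world axes, zero at the start; "torque": the same for the moment, N m; "gripper_width": finger opening in m; "grip_force": force on a finger pad.
Only numpy, scipy, OpenCV 4.12 (cv2) and the standard library are available. Lean on these libraries where they do the work, as an engineer would, in place of code of your own. Each camera call takes 0.05 s, during which the arm holds its last target. There are 200 camera calls.

### The job

Weight the three empty flasks so that they will not float in the water bath: take the pile of steel weight rings apart and put each ring over the neck of its own flask, the small ring on the small flask, the medium on the medium and the large on the large, lowered until it sits level on the sloping glass. Do not let a ring drop, keep the flasks upright and where they stand, and leave the tube rack, tip box and timer alone.

Things in the scene. Friction and masses are not known exactly. Their poses are not given: they have to be found in the camera images.
- flask_small: The small conical flask, 50 ml, clear glass, empty, loose, 45 g. 86 mm high, foot 51 mm across; wall slopes straight in from 51 mm across at 5 mm height to 22 mm at 60 mm, then a straight neck 22 mm across, lip 25 mm across at the top. White marking field on the slope. Origin: centre of its underside, z up its axis.
- flask_medium: The medium conical flask, 125 ml, clear glass, empty, loose, 80 g. 112 mm high, foot 67 mm across; wall slopes straight in from 67 mm across at 5 mm height to 28 mm at 82 mm, then a straight neck 28 mm across, lip 32 mm across at the top. White marking field on the slope. Origin: centre of its underside, z up its axis.
- flask_large: The large conical flask, 250 ml, clear glass, empty, loose, 130 g. 132 mm high, foot 85 mm across; wall slopes straight in from 85 mm across at 5 mm height to 34 mm at 100 mm, then a straight neck 34 mm across, lip 39 mm across at the top. White marking field on the slope. Origin: centre of its underside, z up its axis.
- ring_small: The small weight ring: plain stainless steel, upright sides, 48 mm outside, 36 mm bore, 26 mm tall, about 160 g; at the start top of the pile, on the medium ring. Grip across its outside, by its upper 14 mm. Origin: centre of its underside, z up its axis. Seated on the small flask its underside is 33 mm above the flask's foot (53 mm of flask stand above it).
- ring_medium: The medium weight ring: plain stainless steel, upright sides, 58 mm outside, 42 mm bore, 26 mm tall, about 250 g; at the start middle of the pile, on the large ring. Grip across its outside, by its upper 14 mm. Origin: centre of its underside, z up its axis. Seated on the medium flask its underside is 54 mm above the flask's foot (58 mm of flask stand above it).
- ring_large: The large weight ring: plain stainless steel, upright sides, 68 mm outside, 50 mm bore, 26 mm tall, about 340 g; at the start bottom of the pile, on the bench. Grip across its outside, by its upper 14 mm. Origin: centre of its underside, z up its axis. Seated on the large flask its underside is 70 mm above the flask's foot (62 mm of flask stand above it).
- tube_rack: Bystander: orange microtube rack with small capped tubes, 110 x 64 mm, 39 mm high, loose. Origin: centre of its underside, x along its length.
- tip_box: Bystander: blue pipette-tip box with clear lid, 120 x 80 mm, 58 mm high, loose. Origin: centre of its underside, x along its length.
- timer: Bystander: flat white bench timer, 66 x 66 mm, 20 mm high, loose. Origin: centre of its underside.
Mind the look-alikes: they are no part of the job. What is shaped like the ring_small but purple is not meant.

How it is judged:
By the outcome, as a careful person would: the job done as asked, in the order asked, and still so for the second after the job is handed in, with the robot touching nothing.
It also fails if it takes over 112 s, if anything falls off the work surface, if the arm or the gripper's body presses on something with over 40 N, if the wrist force passes 120 N, or if a joint passes its speed limit or range.

## Working session

There is one attempt and no reset: what is moved stays moved. The work goes in short steps, Python scripts to look and compute and a tool call to move; the robot and the scene stay as the last step left them, time stands still between calls to the robot, and variables do not carry over. Pictures are saved under pics/ and viewed, at most 14 in all, crops included, and the job is handed in when it is done.

Besides the shell and the picture viewer there is one more tool, called after "Request:" as name(argument=value, ...), one argument or row to a line, values as JSON. servo_tool: Moves the arm, as the interface text tells. Its arguments: {"type":"object","properties":{"motion":{"type":"array","items":{"type":"array"}},"newtons":{"type":"number"}},"required":["motion"]}

```bash
mkdir -p pics; cat > h.py <<'E'
import numpy as np, cv2
from rig import env, capture
def snap(n,f):
    c=capture(n); cv2.imwrite(f'pics/{f}.png',c['img'][:,:,::-1]); np.save(f'pics/{f}.npy',c,allow_pickle=True); return c
def load(f): return np.load(f'pics/{f}.npy',allow_pickle=True).item()
def ray(c,u,v):
    K=np.array(c['intrinsics']); d=np.array([c['k1'],0,0,0],float)
    p=cv2.undistortPoints(np.array([[[u,v]]],float),K,d)[0,0]
    r=np.array(c['attitude'])@np.array([p[0],p[1],1.]); return np.array(c['origin']),r/np.linalg.norm(r)
def onz(c,u,v,z):
    o,r=ray(c,u,v); return o+r*(z-o[2])/r[2]
def tri(*obs):
    A=np.zeros((3,3));b=np.zeros(3)
    for c,u,v in obs:
        o,r=ray(c,u,v);P=np.eye(3)-np.outer(r,r);A+=P;b+=P@o
    return np.linalg.solve(A,b)
def proj(c,p):
    q=np.array(c['attitude']).T@(np.array(p)-np.array(c['origin'])); x,y=q[:2]/q[2]
    s=1+c['k1']*(x*x+y*y); K=np.array(c['intrinsics']); return K[0,0]*x*s+K[0,2],K[1,1]*y*s+K[1,2]
E
python3 - <<'E'
from h import *
s=env.read_state(); print({k:np.round(v,3).tolist() for k,v in s.items()})
a=[snap(n,n+'0') for n in('scene','side','wrist')]
for c in a: print(c['k1'],np.round(c['origin'],3),np.round(c['attitude'],2).tolist(),np.array(c['intrinsics'])[0,0])
cv2.imwrite('pics/ab.png',cv2.resize(np.vstack([a[0]['img'],a[1]['img']])[:,:,::-1],None,fx=.78,fy=.78))
E
```

```text
{'t': 0.0, 'joint_positions': [1.101, 0.378, 0.08, 1.274, 0.0, 1.46], 'dq': [-0.001, -0.001, -0.001, -0.002, -0.001, -0.001], 'tau': [-0.0, -46.36, 26.988, 0.021, -0.0, -0.0], 'tcp_pos': [0.202, 0.538, 0.23], 'ee_rot': [[-0.936, 0.352, -0.001], [0.352, 0.936, -0.002], [0.0, -0.002, -1.0]], 'ft_force': [0.475, -0.691, 0.675], 'torque': [0.001, -0.025, -0.019], 'grip_force': 0.0, 'gripper_width': 0.085}
-0.07226603342730245 [ 1.211 -0.461  0.917] [[0.55, 0.64, -0.53], [0.84, -0.41, 0.36], [0.01, -0.64, -0.76]] 462.86392979966445
-0.013239905148412199 [0.497 0.729 0.58 ] [[-0.99, -0.05, 0.1], [-0.11, 0.57, -0.82], [-0.02, -0.82, -0.57]] 362.92293892605534
-0.014099821987183986 [0.127 0.565 0.371] [[0.35, 0.89, 0.29], [0.94, -0.33, -0.11], [-0.0, 0.31, -0.95]] 276.35684311268494
```

View pics/scene0.png

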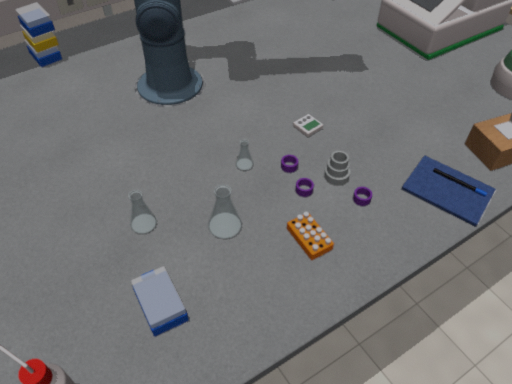

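View pics/side0.png

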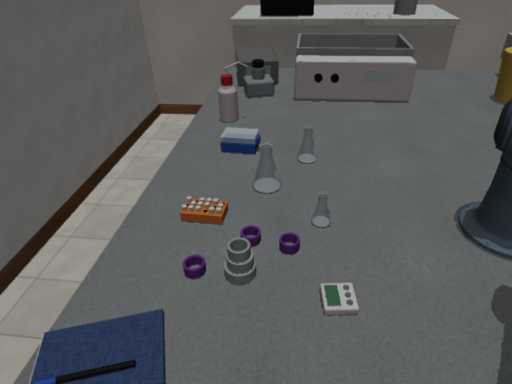

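Candidates for the small ring: the grey stack (scene 339,165 / side 240,258). Purple look-alikes are at scene (290,163), (305,187), (363,196). The stack of three steel rings is the one. The flasks by size are small at scene (245,158), medium at (143,213), large at (225,213). Close crop next.

```bash
python3 - <<'E'
from h import *
def cr(f,x,y,w,h):
    i=cv2.imread(f'pics/{f}.png')[y:y+h,x:x+w]; return cv2.resize(i,(266,300),interpolation=cv2.INTER_CUBIC)
t=[cr('scene0',310,140,53,60),cr('scene0',120,180,53,60),cr('scene0',198,180,53,60)]
b=[cr('side0',213,230,53,60),cr('side0',283,120,53,60),cr('side0',240,138,53,60)]
cv2.imwrite('pics/c1.png',np.vstack([np.hstack(t),np.hstack(b)]))
E
```

```text
(no output)
```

View pics/c1.png

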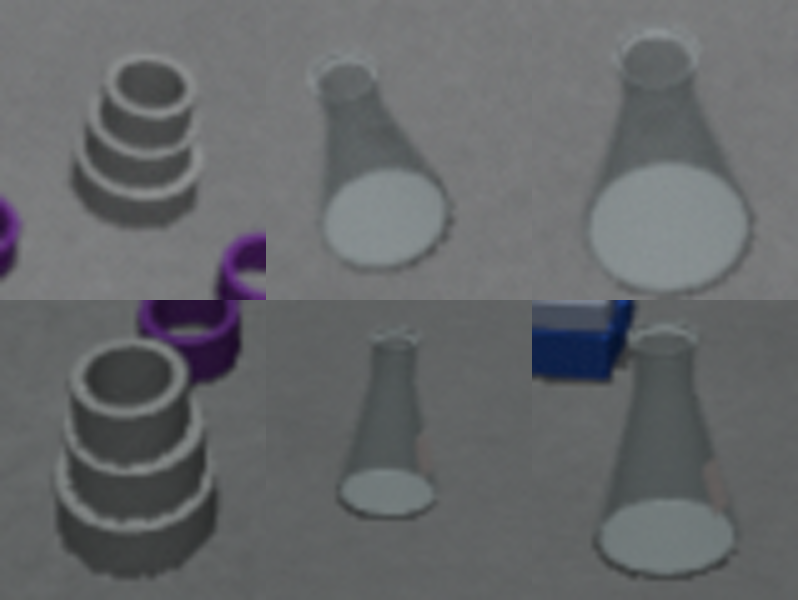

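```bash
python3 - <<'E'
from h import *
S=load('scene0');D=load('side0')
def foot(c,x,y,r=24):
    im=c['img'].astype(int); lum=im.sum(2); bl=(lum>1.0*np.median(lum[y-r:y+r,x-r:x+r])+55).astype(np.uint8)
    n,l,st,ce=cv2.connectedComponentsWithStats(bl,connectivity=4)
    k=l[y,x]; 
    if k==0: return None
    cs,_=cv2.findContours((l==k).astype(np.uint8),0,1); e=cv2.fitEllipse(max(cs,key=len)); return e
for n,a,b in(('small',(245,164),(321,221)),('med',(143,223),(307,158)),('large',(225,226),(266,184))):
    ea,eb=foot(S,*a),foot(D,*b); print(n,ea,eb)
    for c,e in((S,ea),(D,eb)):
        if e: print('  z0',np.round(onz(c,*e[0],0.002),4))
for n,a,b in(('ringtop',(339.7,157.4),(238.9,245.6)),('mlip',(135.4,196),(308.5,127.6)),('llip',(222.7,192),(265.9,146))):
    p=tri((S,*a),(D,*b)); print(n,np.round(p,4),[np.round(np.subtract(proj(c,p),q),1) for c,q in((S,a),(D,b))])
for n,a,b in(('rack',(310,235),(205,209)),('tip',(158,296),(240,138)),('timer',(308,124),(340,298)),('p1',(290,163),(289,243)),('p2',(305,187),(251,236)),('p3',(363,196),(194,267))):
    print(n,np.round(onz(S,*a,.02),3),np.round(onz(D,*b,.02),3))
E
```

```text
small ((243.5767364501953, 163.65760803222656), (8.082980155944824, 11.091679573059082), 95.2339859008789) ((320.7251281738281, 220.5762481689453), (8.990254402160645, 14.139375686645508), 96.28264617919922)
  z0 [0.4444 0.0126 0.002 ]
  z0 [0.4458 0.0077 0.002 ]
med ((141.0439453125, 223.92013549804688), (14.974994659423828, 16.49108123779297), 119.35737609863281) ((306.7750549316406, 157.71449279785156), (7.306466579437256, 15.304553985595703), 92.86146545410156)
  z0 [ 0.4846 -0.3126  0.002 ]
  z0 [ 0.4857 -0.3137  0.002 ]
large ((223.18032836914062, 225.40379333496094), (22.17486572265625, 23.557645797729492), 106.21324157714844) ((266.3064270019531, 184.55592346191406), (12.823101997375488, 23.04686164855957), 88.65193939208984)
  z0 [ 0.598  -0.1434  0.002 ]
  z0 [ 0.5998 -0.1449  0.002 ]
ringtop [0.619  0.1964 0.0761] [array([-0.4, -0.3]), array([-0.6,  0.3])]
mlip [ 0.4866 -0.3081  0.1093] [array([-0.5, -0.5]), array([-0.4,  0.3])]
llip [ 0.5995 -0.1404  0.1284] [array([-0.4, -0.4]), array([-0.4,  0.3])]
rack [0.746 0.01  0.02 ] [0.741 0.009 0.02 ]
tip [ 0.699 -0.366  0.02 ] [ 0.72  -0.404  0.02 ]
timer [0.422 0.251 0.02 ] [0.414 0.262 0.02 ]
p1 [0.525 0.111 0.02 ] [0.52  0.117 0.02 ]
p2 [0.617 0.093 0.02 ] [0.609 0.101 0.02 ]
p3 [0.722 0.201 0.02 ] [0.715 0.21  0.02 ]
```

Request:
servo_tool(
  motion=[
    [[0,0,0],[4,-3.3,0],8.5],
    [[0,0,0],[9,-7.4,0],8.5],
    [[0,0,0],[14,-11.5,0],8.5],
    [[0,0,0],[19,-15.6,0],8.0],
    [[0,0,0],[24,-19.7,0],7.5],
  ],
  newtons=50,
)

```text
t: 0.78
tcp_pos: [0.4369, 0.3452, 0.2311]
ee_rot: [[-0.936, 0.352, -0.0], [0.352, 0.936, 0.0], [0.0, -0.0, -1.0]]
ft_force: [-0.1, 0.7, -0.7]
gripper_width: 0.0749
grip_force: 0.0
```

Request:
servo_tool(
  motion=[
    [[0,0,0],[5,-4.1,-1],7.0],
    [[0,0,0],[10,-8.2,-2],7.0],
    [[0,0,0],[14,-11.5,-3],7.0],
    [[0,0,0],[17,-14,-4],7.0],
    [[0,0,0],[17.7,-14.5,-4],7.0],
  ],
)

```text
t: 1.4
tcp_pos: [0.6136, 0.1994, 0.1894]
ee_rot: [[-0.935, 0.355, -0.003], [0.355, 0.935, -0.001], [0.002, -0.002, -1.0]]
ft_force: [0.4, 0.5, -0.5]
gripper_width: 0.07
grip_force: 0.0
```

```bash
python3 - <<'E'
from h import *
s=env.read_state(); print(s['t'],s['tcp_pos'],s['ee_rot'],s['gripper_width'])
w=snap('wrist','w1'); snap('scene','s1'); d=snap('side','d1')
cv2.imwrite('pics/w1v.png',np.hstack([w['img'],d['img']])[:,:,::-1][:, :][::1,::1] if 0 else cv2.resize(np.hstack([w['img'],d['img']])[:,:,::-1],(800,300)))
E
```

```text
1.4 [0.61360146 0.19943485 0.18937238] [[-9.34787363e-01  3.55198690e-01 -2.54477488e-03]
 [ 3.55201409e-01  9.34789535e-01 -6.95731333e-04]
 [ 2.13170606e-03 -1.55426848e-03 -9.99996520e-01]] 0.06996287270720326
```

View pics/w1v.png

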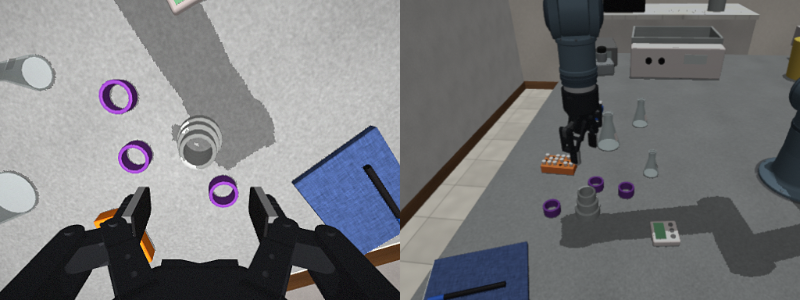

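```bash
python3 - <<'E'
from h import *
w=load('w1'); im=w['img'][:,:,::-1].copy()
p=proj(w,[.619,.1964,.077]); print(p, proj(w,env.read_state()['tcp_pos']))
c=im[130:230,200:320]; c=cv2.resize(c,None,fx=6,fy=6,interpolation=cv2.INTER_CUBIC)
cv2.circle(c,(int((p[0]-200)*6),int((p[1]-130)*6)),4,(0,0,255),-1)
cv2.imwrite('pics/w1c.png',c)
E
```

```text
(np.float64(255.39350834439045), np.float64(195.14356431386102)) (np.float64(260.59246116346515), np.float64(246.06927341432555))
```

View pics/w1c.png

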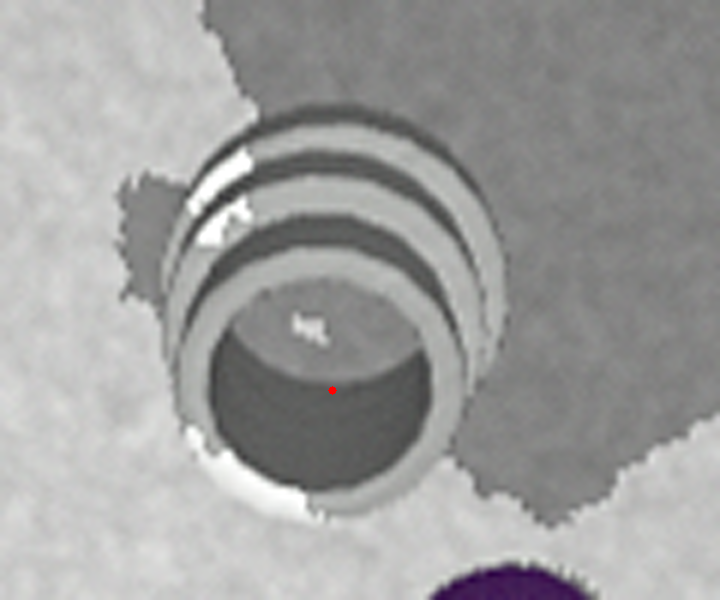

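The crop confirms the choice: three stacked grey steel rings. The small rim is centred at wrist px (253.5, 193.7), about 2 px from the two-view prediction.

```bash
python3 - <<'E'
from h import *
w=load('w1'); S=load('scene0');D=load('side0')
print(onz(w,253.5,193.7,.077), tri((w,253.5,193.7),(S,339.7,157.4),(D,238.9,245.6)), tri((w,253.5,193.7),(S,339.7,157.4)),tri((w,253.5,193.7),(D,238.9,245.6)))
E
```

```text
[0.61697257 0.19521022 0.077     ] [0.61849075 0.19585837 0.07570285] [0.61873704 0.19617523 0.07505357] [0.61775294 0.19499205 0.07552481]
```

Request:
servo_tool(
  motion=[
    [[0,0,0],[-0.1,0,-4],7.0],
    [[0,0,0],[-0.1,0,-8],7.0],
    [[0,0,0],[-0.1,0,-11.5],7.0],
    [[0,0,0],[-0.1,0,-13.6],7.0],
    [[0,0,0],[-0.1,0,-13.6],7.0],
  ],
)

```text
t: 2.17
tcp_pos: [0.609, 0.2028, 0.0541]
ee_rot: [[-0.937, 0.35, -0.004], [0.35, 0.937, -0.0], [0.003, -0.002, -1.0]]
ft_force: [0.1, 0.3, -0.8]
gripper_width: 0.0704
grip_force: 0.0
```

```bash
python3 - <<'E'
from h import *
s=env.read_state(); print(s['t'],s['tcp_pos'],s['ft_force'])
d=snap('side','d2'); c=snap('scene','s2')
f=lambda i,x,y:cv2.resize(i[y:y+90,x:x+70,::-1],(400,514),interpolation=cv2.INTER_CUBIC)
cv2.imwrite('pics/d2v.png',np.hstack([f(d['img'],205,200),f(c['img'],305,110)]))
E
```

```text
2.175 [0.60900558 0.20280217 0.05408736] [ 0.12261243  0.34939512 -0.81487875]
```

View pics/d2v.png

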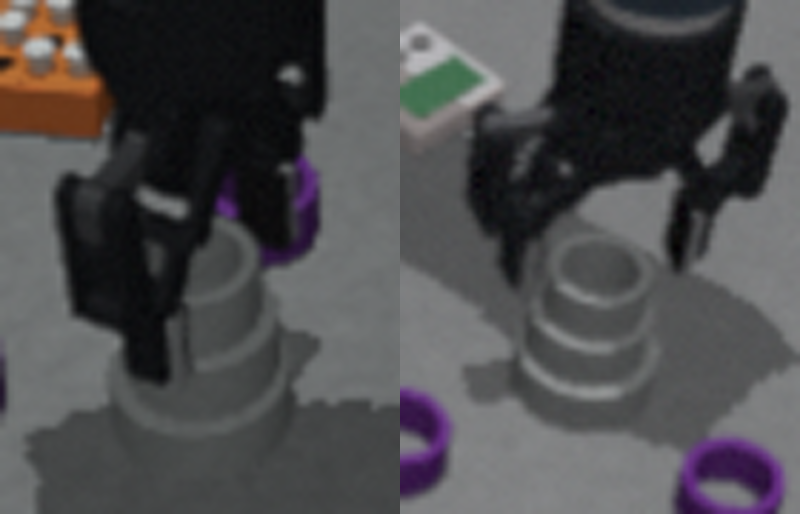

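The picture shows the fingers straddling the small ring, but the measured TCP is about 9 mm short, so I'll correct level in place.

Request:
servo_tool(
  motion=[
    [[0,0,0],[0.3,-0.2,0],7.0],
    [[0,0,0],[0.6,-0.5,0],7.0],
    [[0,0,0],[0.9,-0.7,0],7.0],
    [[0,0,0],[0.9,-0.7,0],7.0],
    [[0,0,0],[0.9,-0.7,0],7.0],
  ],
)

```text
t: 2.9
tcp_pos: [0.6207, 0.1946, 0.0553]
ee_rot: [[-0.936, 0.352, -0.0], [0.352, 0.936, 0.0], [0.0, 0.0, -1.0]]
ft_force: [0.1, -0.1, -0.1]
gripper_width: 0.0701
grip_force: 0.0
```

Request:
servo_tool(
  motion=[
    [[0,0,0],[-0.2,0.1,0],6.4],
    [[0,0,0],[-0.2,0.1,0],5.8],
    [[0,0,0],[-0.2,0.1,0],5.2],
    [[0,0,0],[-0.2,0.1,0],4.4],
    [[0,0,0],[-0.2,0.1,0],4.4],
  ],
)

```text
t: 3.52
tcp_pos: [0.6189, 0.1957, 0.0558]
ee_rot: [[-0.936, 0.352, 0.001], [0.352, 0.936, 0.0], [-0.0, 0.0, -1.0]]
ft_force: [-1.9, 0.0, 3.6]
gripper_width: 0.0465
grip_force: 51.6
```

```bash
python3 - <<'E'
from h import *
s=env.read_state(); print(s['t'],s['tcp_pos'],s['ft_force'],s['gripper_width'],s['grip_force'])
d=snap('side','d3'); c=snap('scene','s3')
f=lambda i,x,y:cv2.resize(i[y:y+90,x:x+70,::-1],(400,514),interpolation=cv2.INTER_CUBIC)
cv2.imwrite('pics/d3v.png',np.hstack([f(d['img'],205,200),f(c['img'],305,110)]))
E
```

```text
3.525 [0.61892329 0.19567478 0.05583588] [-1.93170583  0.04224975  3.59583259] 0.046536617864739345 51.59317902289331
```

View pics/d3v.png

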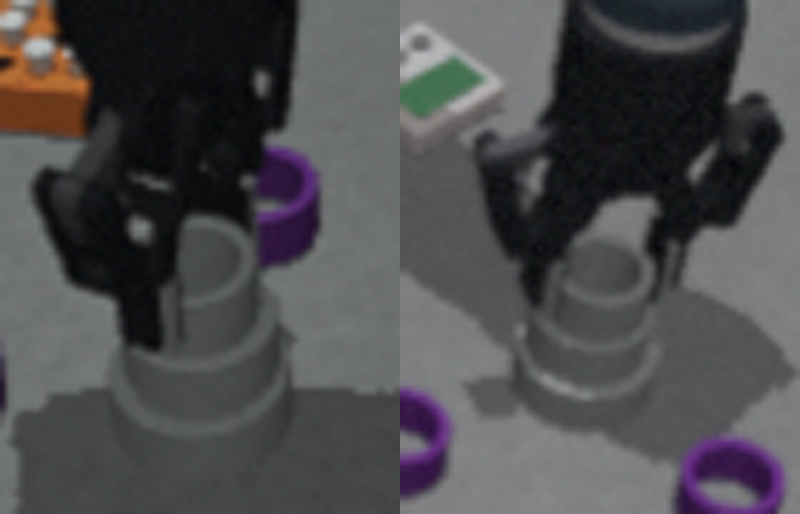

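The ring is gripped at 46.5 mm opening, with the pads on its upper part. Lifting.

Request:
servo_tool(
  motion=[
    [[0,0,0],[0,0,1],4.4],
    [[0,0,0],[0,0,4],4.4],
    [[0,0,0],[0,0,8],4.4],
    [[0,0,0],[0,0,12],4.4],
    [[0,0,0],[0,0,14],4.4],
  ],
)

```text
t: 4.25
tcp_pos: [0.6198, 0.196, 0.1981]
ee_rot: [[-0.936, 0.352, 0.003], [0.352, 0.936, 0.001], [-0.003, 0.002, -1.0]]
ft_force: [1.1, 0.7, -0.6]
gripper_width: 0.0467
grip_force: 51.7
```

Request:
servo_tool(
  motion=[
    [[0,0,0],[-3,-3,0],4.4],
    [[0,0,0],[-6,-6,0],4.4],
    [[0,0,0],[-8.5,-8.5,0],4.4],
    [[0,0,0],[-9,-9,0],4.4],
    [[0,0,0],[-9,-9,0],4.4],
  ],
)

```text
t: 4.88
tcp_pos: [0.529, 0.1057, 0.1956]
ee_rot: [[-0.936, 0.353, 0.001], [0.353, 0.936, 0.001], [-0.0, 0.001, -1.0]]
ft_force: [0.0, 0.2, -1.6]
gripper_width: 0.0466
grip_force: 51.9
```

```bash
python3 - <<'E'
from h import *
s=env.read_state(); print(s['t'],s['tcp_pos'],s['ft_force'],s['gripper_width'],s['grip_force'])
w=snap('wrist','w4'); c=snap('scene','s4'); d=snap('side','d4')
x,y=map(int,proj(w,[.445,.01,.03])); print(x,y)
r=lambda i,x,y,h,W:cv2.resize(i[max(y-h,0):max(y-h,0)+2*h,max(x-h,0):max(x-h,0)+2*h,::-1],(W,W),interpolation=cv2.INTER_CUBIC)
print(max(x-50,0),max(y-50,0))
cv2.imwrite('pics/w4v.png',np.hstack([r(w['img'],x,y,50,400), np.vstack([r(c['img'],244,158,20,200),r(d['img'],321,210,20,200)])]))
E
```

```text
4.875 [0.52897021 0.10570885 0.19555062] [ 0.03988829  0.17871673 -1.55642691] 0.046594704532777406 51.888183709234
147 135
97 85
```

View pics/w4v.png

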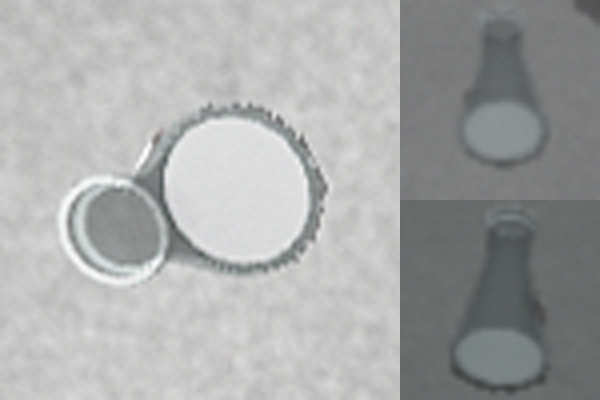

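```bash
python3 - <<'E'
from h import *
w,S,D=load('w4'),load('s4'),load('d4')
for n,o in(('foot',((w,156.2,132.5),(S,244.8,164.),(D,320.8,221.6))),('lip',((w,125.7,142.2),(S,244.4,141.8),(D,323.2,193.8)))):
    z=.003 if n=='foot' else .085
    print(n,np.round(tri(*o),4),[np.round(onz(*q,z),4) for q in o],np.round(tri(o[0],o[1]),4),np.round(tri(o[0],o[2]),4))
E
```

```text
foot [0.4463 0.0128 0.0031] [array([0.4452, 0.0107, 0.003 ]), array([0.4482, 0.0142, 0.003 ]), array([0.4458, 0.013 , 0.003 ])] [0.4468 0.0126 0.0038] [4.453e-01 9.700e-03 3.000e-04]
lip [0.4463 0.0127 0.0868] [array([0.4452, 0.0108, 0.085 ]), array([0.4469, 0.0143, 0.085 ]), array([0.4457, 0.0092, 0.085 ])] [0.4465 0.0128 0.0864] [0.4455 0.0116 0.0866]
```

Request:
servo_tool(
  motion=[
    [[0,0,0],[-2.5,-2.8,0],4.4],
    [[0,0,0],[-5,-5.7,0],4.4],
    [[0,0,0],[-7.5,-8.5,0],4.4],
    [[0,0,0],[-8.3,-9.4,0],4.4],
    [[0,0,0],[-8.3,-9.4,0],4.4],
  ],
)

```text
t: 5.65
tcp_pos: [0.4464, 0.0118, 0.1955]
ee_rot: [[-0.936, 0.353, 0.001], [0.353, 0.936, 0.001], [-0.001, 0.001, -1.0]]
ft_force: [-0.1, -0.3, -1.8]
gripper_width: 0.047
grip_force: 52.1
```

Request:
servo_tool(
  motion=[
    [[0,0,0],[0,0,-2],4.4],
    [[0,0,0],[0,0,-4],4.4],
    [[0,0,0],[0,0,-6],4.4],
    [[0,0,0],[0,0,-7],4.4],
    [[0,0,0],[0,0,-7],4.4],
  ],
)

```text
t: 6.28
tcp_pos: [0.4459, 0.0123, 0.1248]
ee_rot: [[-0.936, 0.351, -0.001], [0.351, 0.936, 0.0], [0.001, 0.0, -1.0]]
ft_force: [-1.1, -0.3, -1.0]
gripper_width: 0.0468
grip_force: 52.0
```

```bash
python3 - <<'E'
from h import *
s=env.read_state(); print(s['t'],s['tcp_pos'],s['ft_force'],s['gripper_width'],s['grip_force'])
w=snap('wrist','w5'); c=snap('scene','s5'); d=snap('side','d5')
x,y=map(int,proj(w,s['tcp_pos'])); print(x,y)
r=lambda i,x,y,h,W:cv2.resize(i[max(y-h,0):max(y-h,0)+2*h,max(x-h,0):max(x-h,0)+2*h,::-1],(W,W),interpolation=cv2.INTER_CUBIC)
cv2.imwrite('pics/w5v.png',np.hstack([r(w['img'],x,y-20,50,400), np.vstack([r(c['img'],244,148,30,200),r(d['img'],321,200,30,200)])]))
E
```

```text
6.275 [0.44590337 0.01227715 0.12483924] [-1.10129866 -0.26117992 -0.98152564] 0.046778572862400565 52.04798103310168
256 247
```

View pics/w5v.png

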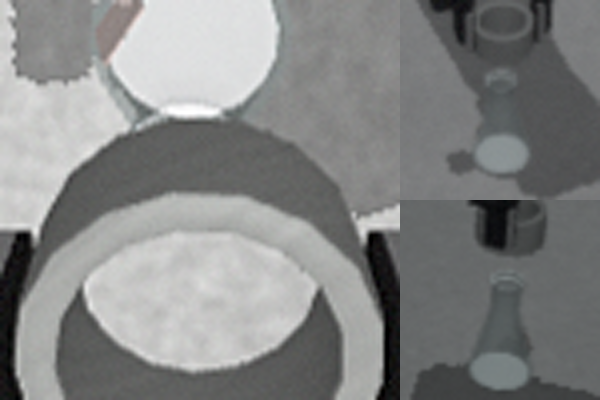

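```bash
python3 - <<'E'
from h import *
w,S,D=load('w5'),load('s5'),load('d5')
o=((w,256,260.8),(S,214+103/3.33,118+20/3.33)); print(tri(*o),[onz(*q,.147) for q in o])
# expected px of an axis through flask, at ring height, given flask-lip pixel axis
for c,u in((S,214+100/3.33),(D,291+106/3.33)):
    print([np.round(proj(c,[.4462,.012,z]),1) for z in(.003,.086,.121,.147)])
E
```

```text
[0.44418576 0.0150011  0.14337652] [array([0.44072736, 0.01356994, 0.147     ]), array([0.44875508, 0.01515617, 0.147     ])]
[array([243.7, 163.9]), array([243.5, 141.7]), array([243.4, 131.6]), array([243.3, 123.9])]
[array([320.6, 221.3]), array([323. , 194.1]), array([324.1, 181.7]), array([325. , 172.1])]
```

Ring is centred over the neck to about 1–2 mm. Lowering it.

Request:
servo_tool(
  motion=[
    [[0,0,0],[0,0,-1.5],4.4],
    [[0,0,0],[0,0,-3],4.4],
    [[0,0,0],[0,0,-4.5],4.4],
    [[0,0,0],[0,0,-6],4.4],
    [[0,0,0],[0,0,-6.5],4.4],
  ],
)

```text
t: 7.05
tcp_pos: [0.4459, 0.0117, 0.0603]
ee_rot: [[-0.936, 0.352, 0.0], [0.352, 0.936, 0.0], [-0.0, 0.0, -1.0]]
ft_force: [-0.7, -0.2, -1.4]
gripper_width: 0.047
grip_force: 52.1
```

Request:
servo_tool(
  motion=[
    [[0,0,0],[0,0,-0.4],4.4],
    [[0,0,0],[0,0,-0.8],4.4],
    [[0,0,0],[0,0,-1.1],4.4],
    [[0,0,0],[0,0,-1.4],4.4],
    [[0,0,0],[0,0,-1.6],4.4],
  ],
)

```text
t: 7.68
tcp_pos: [0.4458, 0.0117, 0.0442]
ee_rot: [[-0.936, 0.352, 0.0], [0.352, 0.936, 0.0], [-0.0, 0.0, -1.0]]
ft_force: [-0.3, 0.1, -0.9]
gripper_width: 0.0466
grip_force: 52.1
```

Request:
servo_tool(
  motion=[
    [[0,0,0],[0,0,-0.2],4.4],
    [[0,0,0],[0,0,-0.3],4.4],
    [[0,0,0],[0,0,-0.4],4.4],
    [[0,0,0],[0,0,-0.5],4.4],
    [[0,0,0],[0,0,-0.5],4.4],
  ],
)

```text
t: 8.3
tcp_pos: [0.4458, 0.0116, 0.0394]
ee_rot: [[-0.936, 0.352, 0.0], [0.352, 0.936, -0.0], [-0.0, -0.0, -1.0]]
ft_force: [-0.3, -1.0, -0.4]
gripper_width: 0.0466
grip_force: 52.2
```

Request:
servo_tool(
  motion=[
    [[0,0,0],[0,0,-0.1],4.4],
    [[0,0,0],[0,0,-0.1],4.4],
    [[0,0,0],[0,0,-0.15],4.4],
    [[0,0,0],[0,0,-0.15],4.4],
    [[0,0,0],[0,0,-0.15],4.4],
  ],
)

```text
t: 8.93
tcp_pos: [0.4459, 0.0116, 0.0379]
ee_rot: [[-0.936, 0.352, 0.0], [0.352, 0.936, -0.0], [-0.0, -0.0, -1.0]]
ft_force: [-1.4, -0.9, 0.2]
gripper_width: 0.0466
grip_force: 52.3
```

Request:
servo_tool(
  motion=[
    [[0,0,0],[0,0,-0.05],4.4],
    [[0,0,0],[0,0,-0.1],4.4],
    [[0,0,0],[0,0,-0.1],4.4],
    [[0,0,0],[0,0,-0.1],4.4],
    [[0,0,0],[0,0,-0.1],4.4],
  ],
)

```text
t: 9.55
tcp_pos: [0.4459, 0.0115, 0.0369]
ee_rot: [[-0.936, 0.352, 0.0], [0.352, 0.936, -0.0], [-0.0, -0.0, -1.0]]
ft_force: [-0.7, -3.2, 2.7]
gripper_width: 0.0468
grip_force: 52.4
```

```bash
python3 - <<'E'
from h import *
s=env.read_state(); print(s['t'],s['tcp_pos'],s['ft_force'],s['torque'])
c=snap('scene','s6'); d=snap('side','d6')
r=lambda i,x,y,h,W:cv2.resize(i[y-h:y+h,x-h:x+h,::-1],(W,W),interpolation=cv2.INTER_CUBIC)
cv2.imwrite('pics/w6v.png',np.hstack([r(c['img'],244,150,25,400),r(d['img'],321,205,25,400)]))
E
```

```text
9.55 [0.44586808 0.01153482 0.03691514] [-0.65664316 -3.21878518  2.65802355] [-0.82518825  0.28628504  0.03146188]
```

View pics/w6v.png

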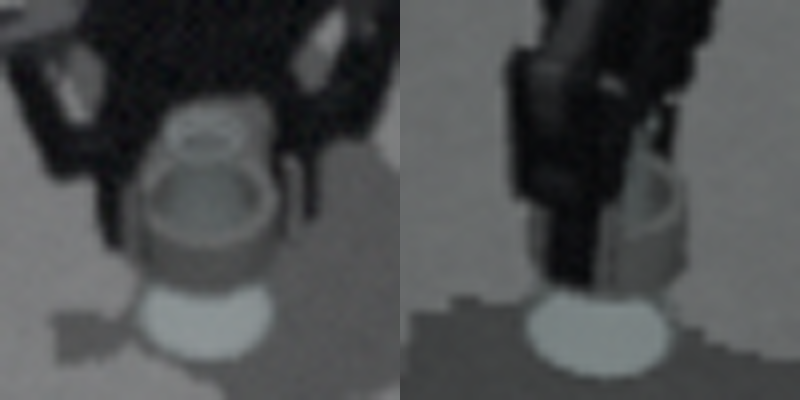

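Request:
servo_tool(
  motion=[
    [[0,0,0],[0,-0.05,0],4.4],
    [[0,0,0],[0,-0.05,0],4.4],
    [[0,0,0],[0,-0.1,0],4.4],
    [[0,0,0],[0,-0.1,0],4.4],
    [[0,0,0],[0,-0.1,0],4.4],
  ],
)

```text
t: 10.28
tcp_pos: [0.4457, 0.0111, 0.0367]
ee_rot: [[-0.936, 0.352, -0.0], [0.352, 0.936, 0.001], [0.0, 0.001, -1.0]]
ft_force: [0.2, -0.2, -1.6]
gripper_width: 0.0468
grip_force: 52.1
```

Free again, so it was off-centre on that side. Lowering slightly.

Request:
servo_tool(
  motion=[
    [[0,0,0],[0,0,-0.03],4.4],
    [[0,0,0],[0,0,-0.05],4.4],
    [[0,0,0],[0,0,-0.07],4.4],
    [[0,0,0],[0,0,-0.07],4.4],
    [[0,0,0],[0,0,-0.07],4.4],
  ],
)

```text
t: 10.9
tcp_pos: [0.4459, 0.0109, 0.0362]
ee_rot: [[-0.936, 0.352, 0.0], [0.352, 0.936, 0.001], [-0.0, 0.001, -1.0]]
ft_force: [-0.6, 1.6, 2.4]
gripper_width: 0.0465
grip_force: 52.4
```

Request:
servo_tool(
  motion=[
    [[0,0,0],[0,0,-0.03],4.7],
    [[0,0,0],[0,0,-0.03],4.8],
    [[0,0,0],[0,0,-0.03],5.0],
    [[0,0,0],[0,0,-0.03],5.4],
    [[0,0,0],[0,0,-0.03],6.0],
  ],
  newtons=20,
)

```text
t: 11.52
tcp_pos: [0.4457, 0.0105, 0.0357]
ee_rot: [[-0.936, 0.352, -0.0], [0.352, 0.936, -0.0], [0.0, -0.0, -1.0]]
ft_force: [0.2, -0.6, 1.0]
gripper_width: 0.0599
grip_force: 0.0
```

Request:
servo_tool(
  motion=[
    [[0,0,0],[0,0,0],6.2],
    [[0,0,0],[0,0,2],6.4],
    [[0,0,0],[0,0,6],6.6],
    [[0,0,0],[0,0,10],7.0],
    [[0,0,0],[0,0,14],7.0],
  ],
)

```text
t: 12.15
tcp_pos: [0.4455, 0.0106, 0.177]
ee_rot: [[-0.936, 0.352, -0.0], [0.352, 0.936, -0.0], [0.0, -0.0, -1.0]]
ft_force: [0.3, -0.8, -1.1]
gripper_width: 0.0701
grip_force: 0.0
```

```bash
python3 - <<'E'
from h import *
s=env.read_state(); print(s['t'],s['tcp_pos'],s['ft_force'])
c=snap('scene','s7'); d=snap('side','d7')
r=lambda i,x,y,h,W:cv2.resize(i[y-h:y+h,x-h:x+h,::-1],(W,W),interpolation=cv2.INTER_CUBIC)
cv2.imwrite('pics/w7v.png',np.vstack([np.hstack([r(c['img'],244,150,25,300),r(d['img'],321,205,25,300)]),np.hstack([r(c['img'],338,165,30,300),r(d['img'],240,258,30,300)])]))
E
```

```text
12.15 [0.44550838 0.01064162 0.17704914] [ 0.29036367 -0.78255502 -1.08720481]
```

View pics/w7v.png

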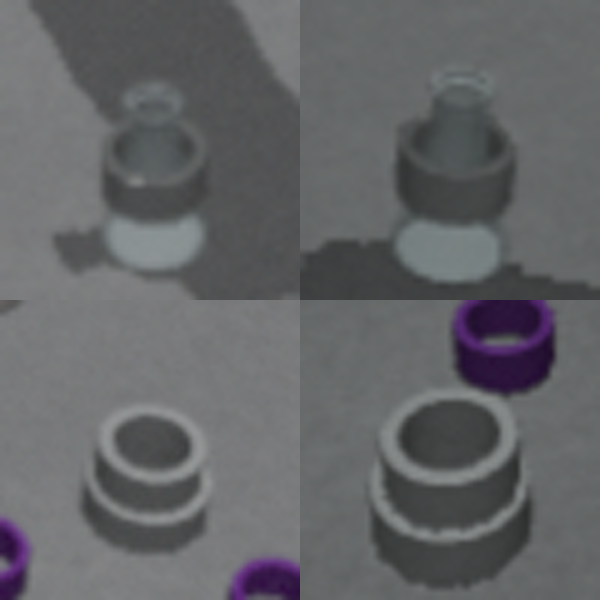

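The small ring is seated level, and the remaining two-ring pile is undisturbed. Next is the medium ring.

```bash
python3 - <<'E'
from h import *
S,D=load('s7'),load('d7')
print(tri((S,338.2,163.4),(D,239.8,255.4)),onz(S,338.2,163.4,.052),onz(D,239.8,255.4,.052))
E
```

```text
[0.61757146 0.19823627 0.05110704] [0.6187421  0.19769384 0.052     ] [0.61693313 0.1987558  0.052     ]
```

Request:
servo_tool(
  motion=[
    [[0,0,0],[3,3.2,0],7.0],
    [[0,0,0],[7,7.5,0],7.4],
    [[0,0,0],[11,11.7,0],7.8],
    [[0,0,0],[15,16,0],7.8],
    [[0,0,0],[17.3,18.5,0],7.8],
  ],
)

```text
t: 12.88
tcp_pos: [0.6199, 0.1978, 0.1741]
ee_rot: [[-0.937, 0.351, -0.001], [0.351, 0.937, -0.0], [0.001, -0.0, -1.0]]
ft_force: [-0.7, -1.4, 0.2]
gripper_width: 0.0782
grip_force: 0.0
```

Request:
servo_tool(
  motion=[
    [[0,0,0],[0,0,0],7.8],
    [[0,0,0],[0,0,0],7.8],
    [[0,0,0],[0,0,-1],7.8],
    [[0,0,0],[0,0,-2],7.8],
    [[0,0,0],[0,0,-2],7.8],
  ],
)

```text
t: 13.5
tcp_pos: [0.6174, 0.1949, 0.1544]
ee_rot: [[-0.936, 0.353, -0.003], [0.353, 0.936, -0.001], [0.002, -0.002, -1.0]]
ft_force: [0.2, 0.2, -0.1]
gripper_width: 0.0782
grip_force: 0.0
```

```bash
python3 - <<'E'
from h import *
s=env.read_state(); print(s['t'],s['tcp_pos'],s['gripper_width'])
w=snap('wrist','w8'); x,y=map(int,proj(w,[.618,.1955,.052])); print(x,y)
i=w['img'][y-50:y+50,x-50:x+50,::-1]; cv2.imwrite('pics/w8v.png',cv2.resize(i,(500,500),interpolation=cv2.INTER_CUBIC))
E
```

```text
13.5 [0.61741084 0.19494369 0.1543645 ] 0.07824099466560333
257 192
```

View pics/w8v.png

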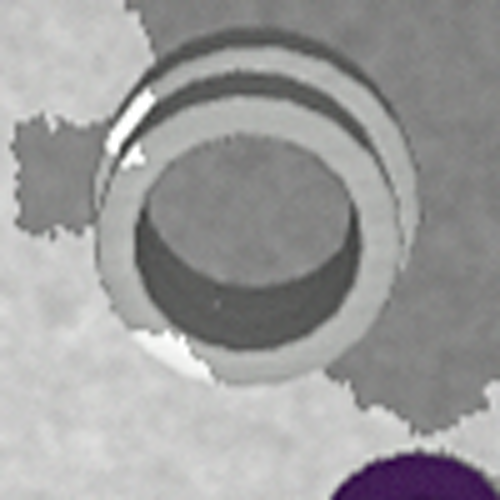

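```bash
python3 - <<'E'
from h import *
w=load('w8'); S,D=load('s7'),load('d7')
print(onz(w,256.5,190.4,.052), tri((w,256.5,190.4),(S,338.2,163.4),(D,239.8,255.4)))
for u,v in((207+93/5,142+208/5),(207+418/5,142+215/5),(207+262/5,142+45/5)): print(onz(w,u,v,.026))
E
```

```text
[0.61567118 0.19575176 0.052     ] [0.61715557 0.19710065 0.05073752]
[0.6056438  0.16607609 0.026     ]
[0.63030093 0.22743527 0.026     ]
[0.58656516 0.20978911 0.026     ]
```

Request:
servo_tool(
  motion=[
    [[0,0,0],[-0.1,0.1,-4],7.8],
    [[0,0,0],[-0.1,0.1,-8],7.8],
    [[0,0,0],[-0.1,0.1,-11.5],7.8],
    [[0,0,0],[-0.1,0.1,-12.5],7.8],
    [[0,0,0],[-0.1,0.1,-12.5],7.8],
  ],
)

```text
t: 14.18
tcp_pos: [0.6177, 0.1966, 0.031]
ee_rot: [[-0.936, 0.352, -0.0], [0.352, 0.936, 0.0], [0.0, -0.0, -1.0]]
ft_force: [-0.5, 0.8, 1.0]
gripper_width: 0.078
grip_force: 0.0
```

Request:
servo_tool(
  motion=[
    [[0,0,0],[0,0,0],7.4],
    [[0,0,0],[0,0,0],6.8],
    [[0,0,0],[0,0,0],6.3],
    [[0,0,0],[0,0,0],5.9],
    [[0,0,0],[0,0,0],5.3],
  ],
  newtons=50,
)

```text
t: 14.8
tcp_pos: [0.6182, 0.1962, 0.0322]
ee_rot: [[-0.936, 0.353, 0.001], [0.353, 0.936, -0.001], [-0.001, -0.0, -1.0]]
ft_force: [-2.7, -2.7, 7.7]
gripper_width: 0.0566
grip_force: 52.0
```

Request:
servo_tool(
  motion=[
    [[0,0,0],[0,0,0],5.3],
    [[0,0,0],[0,0,0],5.3],
    [[0,0,0],[0,0,0.2],5.3],
    [[0,0,0],[0,0,1],5.3],
    [[0,0,0],[0,0,2.5],5.3],
  ],
)

```text
t: 15.42
tcp_pos: [0.6168, 0.1966, 0.0555]
ee_rot: [[-0.936, 0.352, -0.002], [0.352, 0.936, -0.0], [0.002, -0.001, -1.0]]
ft_force: [0.2, 1.1, -1.5]
gripper_width: 0.0568
grip_force: 53.6
```

Request:
servo_tool(
  motion=[
    [[0,0,0],[0,0,4],5.3],
    [[0,0,0],[0,0,8],5.3],
    [[0,0,0],[0,0,12],5.3],
    [[0,0,0],[-0.3,-2,15],5.3],
    [[0,0,0],[-0.8,-6,15],5.3],
  ],
)

```text
t: 16.05
tcp_pos: [0.6121, 0.1377, 0.2104]
ee_rot: [[-0.937, 0.349, 0.008], [0.349, 0.937, 0.001], [-0.007, 0.004, -1.0]]
ft_force: [0.1, -0.9, -2.7]
gripper_width: 0.0568
grip_force: 54.1
```

Request:
servo_tool(
  motion=[
    [[0,0,0],[-0.7,-5,0],5.3],
    [[0,0,0],[-1.4,-10,0],5.3],
    [[0,0,0],[-2,-14.5,0],5.3],
    [[0,0,0],[-2.3,-16.5,0],5.3],
    [[0,0,0],[-2.3,-16.5,0],5.3],
  ],
)

```text
t: 16.68
tcp_pos: [0.5868, -0.0292, 0.2065]
ee_rot: [[-0.935, 0.354, 0.001], [0.354, 0.935, 0.001], [-0.001, 0.001, -1.0]]
ft_force: [-0.7, 0.0, -2.6]
gripper_width: 0.0566
grip_force: 54.1
```

```bash
python3 - <<'E'
from h import *
s=env.read_state(); print(s['t'],s['tcp_pos'],s['ft_force'],s['gripper_width'])
w=snap('wrist','w9')
for p in([.599,-.144,.003],[.599,-.144,.132],[.485,-.313,.003],[.485,-.313,.112]): print(proj(w,p))
E
```

```text
16.675 [ 0.58682759 -0.02920452  0.20650876] [-7.44800523e-01  1.76910477e-04 -2.60945660e+00] 0.056595563288906844
(np.float64(178.46034430807026), np.float64(205.36462933861642))
(np.float64(140.6555371567251), np.float64(257.2226946792372))
(np.float64(22.37111662975161), np.float64(171.39575052210125))
(np.float64(-70.58712671420471), np.float64(200.11784047808158))
```

Request:
servo_tool(
  motion=[
    [[0,0,0],[-0.8,-5,0],5.3],
    [[0,0,0],[-1.6,-10,0],5.3],
    [[0,0,0],[-2.6,-15,0],5.3],
    [[0,0,0],[-3.2,-19,0],5.3],
    [[0,0,0],[-3.2,-19,0],5.3],
  ],
)

```text
t: 17.35
tcp_pos: [0.5552, -0.2196, 0.2058]
ee_rot: [[-0.935, 0.354, 0.001], [0.354, 0.935, -0.0], [-0.001, 0.0, -1.0]]
ft_force: [0.3, 0.5, -3.1]
gripper_width: 0.0567
grip_force: 54.3
```

```bash
python3 - <<'E'
from h import *
s=env.read_state(); print(s['t'],s['tcp_pos'],s['ft_force'],s['gripper_width'])
w=snap('wrist','w10'); a=load('w9')
P=[(a,[.599,-.144],.132),(w,[.485,-.313],.112)]; o=[]
for c,p,h in P:
    m=[proj(c,p+[z]) for z in(.003,h)]; print(np.round(m,1)); x,y=map(int,np.mean(m,0)); x=max(x,60);y=max(y,60); print(x-60,y-60)
    o.append(cv2.resize(c['img'][y-60:y+60,x-60:x+60,::-1],(400,400),interpolation=cv2.INTER_CUBIC))
cv2.imwrite('pics/w10v.png',np.hstack(o))
E
```

```text
17.35 [ 0.55517301 -0.2195839   0.20583613] [ 0.25514324  0.46726509 -3.11402236] 0.05672651216052466
[[178.5 205.4]
 [140.7 257.2]]
99 171
[[165.2 141.6]
 [126.3 159.3]]
85 90
```

View pics/w10v.png

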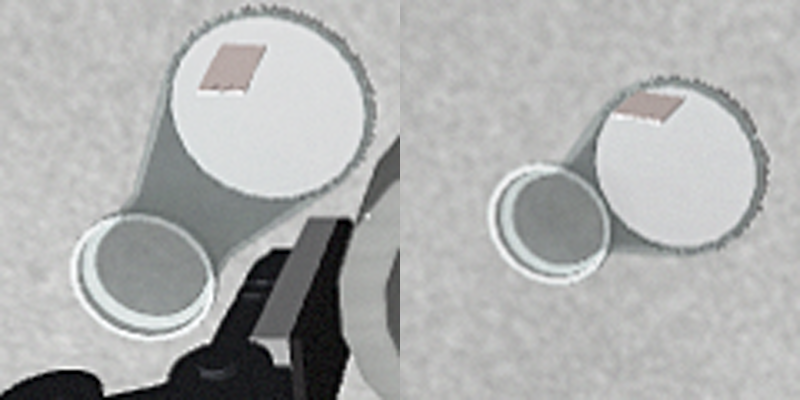

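```bash
python3 - <<'E'
from h import *
a,w,S,D=load('w9'),load('w10'),load('scene0'),load('side0')
print('L foot',onz(a,179.7,202.8,.003),'lip',onz(a,141.9,253.8,.131),'tri',tri((a,141.9,253.8),(S,222.7,192),(D,265.9,146)))
print('M foot',onz(w,168,140.1,.003),'lip',onz(w,129.7,156.6,.111),'tri',tri((w,129.7,156.6),(S,135.4,196),(D,308.5,127.6)))
E
```

```text
L foot [ 0.59628236 -0.14086701  0.003     ] lip [ 0.59669504 -0.14194806  0.131     ] tri [ 0.5988554  -0.14169494  0.12844781]
M foot [ 0.48453332 -0.30891655  0.003     ] lip [ 0.48397179 -0.3095745   0.111     ] tri [ 0.48556734 -0.30910518  0.1090871 ]
```

Request:
servo_tool(
  motion=[
    [[0,0,0],[-2,-2.6,0],5.3],
    [[0,0,0],[-4.3,-5.5,0],5.3],
    [[0,0,0],[-6.5,-8.3,0],5.3],
    [[0,0,0],[-7,-9,0],5.3],
    [[0,0,0],[-7,-9,0],5.3],
  ],
)

```text
t: 18.02
tcp_pos: [0.4855, -0.3071, 0.2059]
ee_rot: [[-0.936, 0.351, 0.001], [0.351, 0.936, 0.001], [-0.0, 0.001, -1.0]]
ft_force: [0.4, 0.3, -2.6]
gripper_width: 0.0565
grip_force: 54.4
```

Request:
servo_tool(
  motion=[
    [[0,0,0],[0,0,-2],5.3],
    [[0,0,0],[0,0,-4],5.3],
    [[0,0,0],[0,0,-5.5],5.3],
    [[0,0,0],[0,0,-6.5],5.3],
    [[0,0,0],[0,0,-6.5],5.3],
  ],
)

```text
t: 18.65
tcp_pos: [0.4847, -0.3075, 0.1401]
ee_rot: [[-0.936, 0.351, -0.001], [0.351, 0.936, 0.001], [0.001, 0.001, -1.0]]
ft_force: [-0.2, 1.0, -2.9]
gripper_width: 0.0566
grip_force: 54.4
```

```bash
python3 - <<'E'
from h import *
s=env.read_state(); print(s['t'],s['tcp_pos'],s['ft_force'],s['gripper_width'])
w=snap('wrist','w11'); c=snap('scene','s11'); d=snap('side','d11')
r=lambda i,x,y,h,W:cv2.resize(i[y-h:y+h,x-h:x+h,::-1],(W,W),interpolation=cv2.INTER_CUBIC)
cv2.imwrite('pics/w11v.png',np.hstack([r(c['img'],140,195,40,400),r(d['img'],307,132,40,400)]))
E
```

```text
18.65 [ 0.48466114 -0.30752943  0.14012605] [-0.22956101  0.97757705 -2.90350196] 0.056554510167910015
```

View pics/w11v.png

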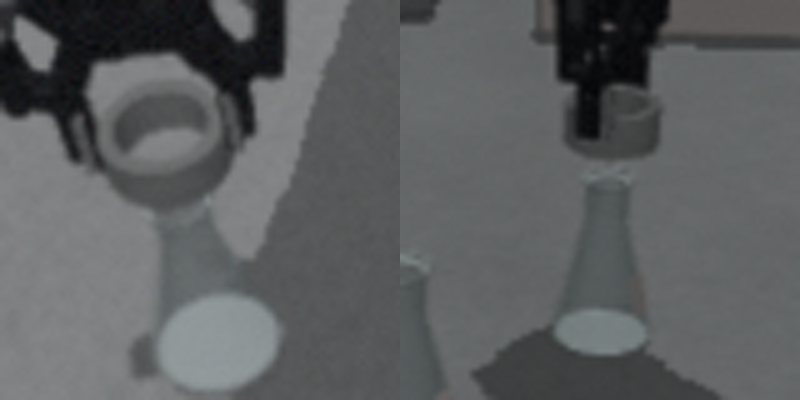

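The ring hangs level over the medium flask: side ring x 309.4 against lip 309.0, scene rim centre (131.8,180.2). Checking offsets numerically.

```bash
python3 - <<'E'
from h import *
S=load('s11');D=load('d11');w=load('w11')
for x in([.485,-.309],[.495,-.309],[.485,-.299]):
    print([np.round(proj(S,x+[z]),1) for z in(.003,.112,.160)],[np.round(proj(D,x+[z]),1) for z in(.003,.112,.147)])
# wrist rim: bore centre by dark mask bbox around projected ring top
p=proj(w,[.4847,-.3075,.160]);print('wrist exp',p)
g=cv2.cvtColor(w['img'],cv2.COLOR_RGB2GRAY); e=cv2.Canny(g,30,80)
y=int(p[1]); print([int(x) for x in np.where(e[y]>0)[0] if 150<x<370])
x=int(p[0]); print([int(v) for v in np.where(e[:,x]>0)[0]])
E
```

```text
[array([142.4, 223.1]), array([134.1, 194.4]), array([130.1, 180.3])] [array([307. , 158.2]), array([308.7, 127. ]), array([309.2, 116.3])]
[array([144.1, 225.9]), array([135.9, 197.2]), array([131.9, 183.1])] [array([303.9, 158. ]), array([305.4, 126.9]), array([305.9, 116.2])]
[array([146.1, 221.4]), array([138.1, 192.6]), array([134.2, 178.5])] [array([306.9, 159.7]), array([308.6, 128.4]), array([309.2, 117.6])]
wrist exp (np.float64(257.28970771827954), np.float64(267.53471988431244))
[165, 176, 187, 201, 215, 239, 240, 269, 270, 271, 272, 296, 310, 323, 324, 335, 345, 361, 362]
[150, 155, 160, 172, 195, 212, 225, 238, 242, 244, 247, 270, 297, 308, 312, 318, 336]
```

Request:
servo_tool(
  motion=[
    [[0,0,0],[0.1,-0.2,0],5.3],
    [[0,0,0],[0.1,-0.2,-1.5],5.3],
    [[0,0,0],[0.1,-0.2,-3],5.3],
    [[0,0,0],[0.1,-0.2,-4.5],5.3],
    [[0,0,0],[0.1,-0.2,-5],5.3],
  ],
)

```text
t: 19.42
tcp_pos: [0.4846, -0.3094, 0.0888]
ee_rot: [[-0.936, 0.352, -0.003], [0.352, 0.936, 0.002], [0.003, 0.001, -1.0]]
ft_force: [0.3, 0.4, -2.5]
gripper_width: 0.0566
grip_force: 54.4
```

Request:
servo_tool(
  motion=[
    [[0,0,0],[0,0,-0.6],5.3],
    [[0,0,0],[0,0,-1.2],5.3],
    [[0,0,0],[0,0,-1.7],5.3],
    [[0,0,0],[0,0,-2.1],5.3],
    [[0,0,0],[0,0,-2.3],5.3],
  ],
)

```text
t: 20.05
tcp_pos: [0.4857, -0.3102, 0.0676]
ee_rot: [[-0.936, 0.352, -0.0], [0.352, 0.936, 0.0], [0.0, 0.0, -1.0]]
ft_force: [0.1, -0.7, -1.6]
gripper_width: 0.0567
grip_force: 54.4
```

Request:
servo_tool(
  motion=[
    [[0,0,0],[0,0,-0.15],5.3],
    [[0,0,0],[0,0,-0.3],5.3],
    [[0,0,0],[0,0,-0.4],5.3],
    [[0,0,0],[0,0,-0.4],5.3],
    [[0,0,0],[0,0,-0.4],5.3],
  ],
)

```text
t: 20.68
tcp_pos: [0.4858, -0.3103, 0.0639]
ee_rot: [[-0.936, 0.352, 0.0], [0.352, 0.936, 0.0], [-0.0, 0.0, -1.0]]
ft_force: [0.9, -0.7, -1.4]
gripper_width: 0.0563
grip_force: 54.4
```

Request:
servo_tool(
  motion=[
    [[0,0,0],[0,0,-0.1],5.3],
    [[0,0,0],[0,0,-0.15],5.3],
    [[0,0,0],[0,0,-0.2],5.3],
    [[0,0,0],[0,0,-0.2],5.3],
    [[0,0,0],[0,0,-0.2],5.3],
  ],
)

```text
t: 21.3
tcp_pos: [0.4858, -0.3103, 0.0618]
ee_rot: [[-0.936, 0.352, 0.0], [0.352, 0.936, 0.0], [0.0, 0.0, -1.0]]
ft_force: [-0.0, -0.4, -2.7]
gripper_width: 0.0566
grip_force: 54.4
```

Request:
servo_tool(
  motion=[
    [[0,0,0],[0,0,-0.05],5.3],
    [[0,0,0],[0,0,-0.1],5.3],
    [[0,0,0],[0,0,-0.1],5.3],
    [[0,0,0],[0,0,-0.1],5.3],
    [[0,0,0],[0,0,-0.1],5.3],
  ],
)

```text
t: 21.92
tcp_pos: [0.4857, -0.3103, 0.0608]
ee_rot: [[-0.936, 0.352, -0.0], [0.352, 0.936, 0.0], [0.0, 0.0, -1.0]]
ft_force: [-0.7, 0.8, -2.0]
gripper_width: 0.0566
grip_force: 54.4
```

Request:
servo_tool(
  motion=[
    [[0,0,0],[0,0,-0.05],5.3],
    [[0,0,0],[0,0,-0.1],5.3],
    [[0,0,0],[0,0,-0.1],5.3],
    [[0,0,0],[0,0,-0.1],5.3],
    [[0,0,0],[0,0,-0.1],5.3],
  ],
)

```text
t: 22.55
tcp_pos: [0.4858, -0.3103, 0.0599]
ee_rot: [[-0.936, 0.352, 0.0], [0.352, 0.936, 0.0], [-0.0, 0.0, -1.0]]
ft_force: [-1.5, 0.6, -0.7]
gripper_width: 0.0565
grip_force: 54.6
```

Request:
servo_tool(
  motion=[
    [[0,0,0],[0,0,-0.05],5.3],
    [[0,0,0],[0,0,-0.1],5.3],
    [[0,0,0],[0,0,-0.1],5.3],
    [[0,0,0],[0,0,-0.1],5.3],
    [[0,0,0],[0,0,-0.1],5.3],
  ],
)

```text
t: 23.18
tcp_pos: [0.486, -0.3103, 0.0593]
ee_rot: [[-0.936, 0.352, 0.001], [0.352, 0.936, -0.0], [-0.001, 0.0, -1.0]]
ft_force: [-1.3, 2.5, 6.0]
gripper_width: 0.0563
grip_force: 55.1
```

Request:
servo_tool(
  motion=[
    [[0,0,0],[0,0.05,0.03],5.3],
    [[0,0,0],[-0.03,0.05,0.03],5.3],
    [[0,0,0],[-0.03,0.05,0.03],5.3],
    [[0,0,0],[-0.03,0.05,0.03],5.3],
    [[0,0,0],[-0.03,0.05,0.03],5.3],
  ],
)

```text
t: 23.8
tcp_pos: [0.4858, -0.3102, 0.0593]
ee_rot: [[-0.936, 0.352, 0.001], [0.352, 0.936, -0.001], [-0.001, -0.0, -1.0]]
ft_force: [0.7, -0.7, 3.1]
gripper_width: 0.0563
grip_force: 54.9
```

Balanced and resting on the glass. Releasing gently.

Request:
servo_tool(
  motion=[
    [[0,0,0],[0,0,0],5.7],
    [[0,0,0],[0,0,0],5.8],
    [[0,0,0],[0,0,0],6.0],
    [[0,0,0],[0,0,0],6.4],
    [[0,0,0],[0,0,0],7.0],
  ],
  newtons=20,
)

```text
t: 24.42
tcp_pos: [0.4852, -0.3096, 0.0589]
ee_rot: [[-0.936, 0.352, -0.0], [0.352, 0.936, 0.001], [0.001, 0.0, -1.0]]
ft_force: [0.3, 0.2, -0.5]
gripper_width: 0.0697
grip_force: 0.0
```

Request:
servo_tool(
  motion=[
    [[0,0,0],[0,0,0],7.2],
    [[0,0,0],[0,0,2],7.4],
    [[0,0,0],[0,0,6],7.6],
    [[0,0,0],[0,0,10],8.4],
    [[0,0,0],[0,0,14],8.4],
  ],
)

```text
t: 25.05
tcp_pos: [0.4853, -0.3097, 0.2004]
ee_rot: [[-0.936, 0.352, 0.0], [0.352, 0.936, 0.0], [0.0, 0.0, -1.0]]
ft_force: [0.7, 0.2, -0.5]
gripper_width: 0.0839
grip_force: 0.0
```

Request:
servo_tool(
  motion=[
    [[0,0,0],[0.8,5,0],8.4],
    [[0,0,0],[2.2,10,0],8.4],
    [[0,0,0],[4,15.5,0],8.4],
    [[0,0,0],[5.5,21,0],8.4],
    [[0,0,0],[7,26.5,0],8.4],
  ],
)

```text
t: 25.68
tcp_pos: [0.5558, -0.043, 0.1993]
ee_rot: [[-0.936, 0.352, 0.0], [0.352, 0.936, -0.0], [-0.0, 0.0, -1.0]]
ft_force: [0.0, -0.6, 0.0]
gripper_width: 0.0841
grip_force: 0.0
```

```bash
python3 - <<'E'
from h import *
s=env.read_state(); print(s['t'],s['tcp_pos'],s['ft_force'],s['gripper_width'])
S,D=snap('scene','s12'),snap('side','d12')
# metal ring blobs on the medium flask: difference from start image
for c,f,(x,y),p in((S,'scene0',(120,185),[.4855,-.310]),(D,'side0',(285,120),[.4855,-.310])):
    df=np.abs(c['img'].astype(int)-load(f)['img']).sum(2)[y:y+50,x:x+50]>45
    q=cv2.boundingRect(df.astype(np.uint8)); print('diff bbox',q[0]+x,q[1]+y,q[2],q[3],'expected ring pts',[np.round(proj(c,p+[z]),1) for z in(.054,.080)])
E
```

```text
25.675 [ 0.55577343 -0.04304004  0.19927557] [ 0.00236319 -0.61510914  0.02338267] 0.08413518199307614
diff bbox 126 195 32 31 expected ring pts [array([138.4, 210.6]), array([136.3, 203.6])]
diff bbox 285 120 33 45 expected ring pts [array([307.6, 143.8]), array([308. , 136.4])]
```

Request:
servo_tool(
  motion=[
    [[0,0,0],[1.5,5.5,0],8.4],
    [[0,0,0],[3,11,0],8.4],
    [[0,0,0],[4.3,16.5,0],8.4],
    [[0,0,0],[5.5,21.5,0],8.4],
    [[0,0,0],[6.1,23.9,0],8.4],
  ],
)

```text
t: 26.4
tcp_pos: [0.6168, 0.1961, 0.1988]
ee_rot: [[-0.937, 0.35, 0.0], [0.35, 0.937, 0.0], [0.0, 0.0, -1.0]]
ft_force: [0.5, -0.4, 0.7]
gripper_width: 0.084
grip_force: 0.0
```

Request:
servo_tool(
  motion=[
    [[0,0,0],[0,0,-1],8.4],
    [[0,0,0],[0,0,-3],8.4],
    [[0,0,0],[0,0,-5],8.4],
    [[0,0,0],[0,0,-6],8.4],
    [[0,0,0],[0,0,-6],8.4],
  ],
)

```text
t: 27.02
tcp_pos: [0.6157, 0.1929, 0.1382]
ee_rot: [[-0.936, 0.353, -0.002], [0.353, 0.936, -0.001], [0.002, -0.001, -1.0]]
ft_force: [-0.5, -0.6, 0.1]
gripper_width: 0.0842
grip_force: 0.0
```

```bash
python3 - <<'E'
from h import *
s=env.read_state(); print(s['t'],s['tcp_pos'],s['gripper_width'])
w=snap('wrist','w13'); S,D=load('s12'),load('d12')
# rim points by scanning outwards from predicted centre for edges; ellipse fit on contours near it
for n,c in(('w',w),('s',S),('d',D)):
    p=proj(c,[.618,.1965,.026]); q=proj(c,[.618,.1965-.025,.026]); R=np.hypot(*np.subtract(p,q)); print(n,np.round(p,1),'bore r',round(R,1))
    g=cv2.cvtColor(c['img'],cv2.COLOR_RGB2GRAY); h=int(R*2)+4
    x0,y0=int(p[0])-h,int(p[1])-h; k=6
    cr=cv2.resize(g[y0:y0+2*h,x0:x0+2*h],None,fx=k,fy=k,interpolation=cv2.INTER_CUBIC)
    for t in range(40,230,10):
        cs,_=cv2.findContours((cr>t).astype(np.uint8),cv2.RETR_LIST,cv2.CHAIN_APPROX_NONE)
        for a in cs:
            if len(a)<60: continue
            e=cv2.fitEllipse(a); ctr=np.array(e[0])/k+[x0,y0]-.5*(1-1/k); 
            res=cv2.contourArea(a)/(np.pi/4*e[1][0]*e[1][1]+1e-6)
            if .93<res<1.07 and np.hypot(*(ctr-p))<R*.5 and R*1.2<e[1][1]/k<R*3.2: print(' ',t,np.round(ctr,1),np.round(np.array(e[1])/k,1),np.round(onz(c,*ctr,.026),4))
E
```

```text
27.025 [0.61566311 0.19287801 0.13819226] 0.08420169738958522
w [260.7 190.1] bore r 25.6
  140 [260.5 188.4] [49.8 52.8] [0.6163 0.1969 0.026 ]
  150 [260.4 188.3] [50.4 53. ] [0.6162 0.1969 0.026 ]
  160 [260.4 188.2] [50.9 53.4] [0.6162 0.1969 0.026 ]
s [336.3 170.2] bore r 8.1
  130 [337.5 169.7] [13.  19.8] [0.6182 0.2005 0.026 ]
  130 [337.5 169.9] [17.8 25.3] [0.6187 0.2002 0.026 ]
  140 [337.4 170. ] [14.2 20.5] [0.6189 0.1998 0.026 ]
  140 [337.4 170. ] [16.9 24.1] [0.6191 0.1997 0.026 ]
d [240.2 263.6] bore r 8.6
  110 [239.5 263.7] [17.  24.9] [0.6194 0.197  0.026 ]
  120 [239.5 263.9] [17.9 25.4] [0.6194 0.1976 0.026 ]
```

Request:
servo_tool(
  motion=[
    [[0,0,0],[0.1,0.4,0],8.4],
    [[0,0,0],[0.1,0.4,-2],8.4],
    [[0,0,0],[0.1,0.4,-5],8.4],
    [[0,0,0],[0.1,0.4,-8],8.4],
    [[0,0,0],[0.1,0.4,-8],8.4],
  ],
)

```text
t: 27.7
tcp_pos: [0.6157, 0.198, 0.0573]
ee_rot: [[-0.936, 0.352, -0.004], [0.352, 0.936, -0.001], [0.004, -0.002, -1.0]]
ft_force: [-0.6, -0.4, 0.1]
gripper_width: 0.0841
grip_force: 0.0
```

Request:
servo_tool(
  motion=[
    [[0,0,0],[0,0,0],8.4],
    [[0,0,0],[0,0,-1.5],8.4],
    [[0,0,0],[0,0,-3],8.4],
    [[0,0,0],[0,0,-4.5],8.4],
    [[0,0,0],[0,0,-5],8.4],
  ],
)

```text
t: 28.32
tcp_pos: [0.616, 0.1979, 0.0071]
ee_rot: [[-0.936, 0.352, -0.003], [0.352, 0.936, -0.001], [0.003, -0.002, -1.0]]
ft_force: [-0.4, 0.8, -0.3]
gripper_width: 0.0842
grip_force: 0.0
```

Request:
servo_tool(
  motion=[
    [[0,0,0],[0,0,0],8.4],
    [[0,0,0],[0,0,0],8.4],
    [[0,0,0],[0,0,0],8.4],
    [[0,0,0],[0,0,0],8.2],
    [[0,0,0],[0,0,0],7.8],
  ],
  newtons=55,
)

```text
t: 28.95
tcp_pos: [0.6176, 0.1983, 0.0094]
ee_rot: [[-0.936, 0.352, 0.0], [0.352, 0.936, 0.0], [-0.0, 0.0, -1.0]]
ft_force: [-0.4, 0.2, -0.0]
gripper_width: 0.0781
grip_force: 0.0
```

Request:
servo_tool(
  motion=[
    [[0,0,0],[0,0,-0.2],7.7],
    [[0,0,0],[0,0,-0.4],7.5],
    [[0,0,0],[0,0,-0.4],7.1],
    [[0,0,0],[0,0,-0.4],6.9],
    [[0,0,0],[0,0,-0.4],6.3],
  ],
)

```text
t: 29.58
tcp_pos: [0.6171, 0.1977, 0.0058]
ee_rot: [[-0.936, 0.352, -0.0], [0.352, 0.936, -0.001], [-0.0, -0.001, -1.0]]
ft_force: [-2.6, -1.2, 5.6]
gripper_width: 0.0666
grip_force: 60.0
```

Request:
servo_tool(
  motion=[
    [[0,0,0],[0,0,0],6.3],
    [[0,0,0],[0,0,0],6.3],
    [[0,0,0],[0,0,0],6.3],
    [[0,0,0],[0,0,0],6.3],
    [[0,0,0],[0,0,0],6.3],
  ],
)

```text
t: 30.2
tcp_pos: [0.6172, 0.1977, 0.0059]
ee_rot: [[-0.936, 0.352, -0.0], [0.352, 0.936, -0.001], [-0.0, -0.001, -1.0]]
ft_force: [-2.7, -1.8, 5.7]
gripper_width: 0.0666
grip_force: 60.0
```

Request:
servo_tool(
  motion=[
    [[0,0,0],[0,0,0.3],6.3],
    [[0,0,0],[0,0,2],6.3],
    [[0,0,0],[0,0,6],6.3],
    [[0,0,0],[0,0,11],6.3],
    [[0,0,0],[0,0,16],6.3],
  ],
)

```text
t: 30.82
tcp_pos: [0.6172, 0.1983, 0.1673]
ee_rot: [[-0.936, 0.352, 0.0], [0.352, 0.936, 0.0], [-0.0, 0.0, -1.0]]
ft_force: [-0.1, -0.4, -3.1]
gripper_width: 0.0662
grip_force: 62.7
```

Request:
servo_tool(
  motion=[
    [[0,0,0],[0,0,4],6.3],
    [[0,0,0],[-0.2,-3,4],6.3],
    [[0,0,0],[-0.4,-7,4],6.3],
    [[0,0,0],[-0.6,-11,4],6.3],
    [[0,0,0],[-0.9,-15,4],6.3],
  ],
)

```text
t: 31.45
tcp_pos: [0.6084, 0.0472, 0.206]
ee_rot: [[-0.936, 0.352, 0.001], [0.352, 0.936, 0.0], [-0.001, 0.001, -1.0]]
ft_force: [0.5, 0.5, -2.9]
gripper_width: 0.0662
grip_force: 62.7
```

Request:
servo_tool(
  motion=[
    [[0,0,0],[-0.2,-4,0],6.3],
    [[0,0,0],[-0.4,-8,0],6.3],
    [[0,0,0],[-0.6,-12,0],6.3],
    [[0,0,0],[-0.8,-14,0],6.3],
    [[0,0,0],[-0.8,-14,0],6.3],
  ],
)

```text
t: 32.08
tcp_pos: [0.6004, -0.0928, 0.2056]
ee_rot: [[-0.935, 0.354, 0.001], [0.354, 0.935, 0.001], [-0.0, 0.001, -1.0]]
ft_force: [0.5, 1.0, -3.2]
gripper_width: 0.0663
grip_force: 62.7
```

Request:
servo_tool(
  motion=[
    [[0,0,0],[-0.1,-1.6,0],6.3],
    [[0,0,0],[-0.2,-3.2,0],6.3],
    [[0,0,0],[-0.3,-4.8,0],6.3],
    [[0,0,0],[-0.3,-4.8,0],6.3],
    [[0,0,0],[-0.3,-4.8,0],6.3],
  ],
)

```text
t: 32.7
tcp_pos: [0.5974, -0.1397, 0.205]
ee_rot: [[-0.936, 0.352, -0.0], [0.352, 0.936, 0.001], [0.0, 0.001, -1.0]]
ft_force: [0.2, 0.9, -3.6]
gripper_width: 0.0664
grip_force: 62.7
```

```bash
cat > el.py <<'E'
from h import *
def rims(c,P,r,lo=.8,hi=3.2,ts=range(30,240,5)):
    p=np.array(proj(c,P)); R=np.hypot(*np.subtract(p,proj(c,np.array(P)-[0,r,0])))
    g=cv2.cvtColor(c['img'],cv2.COLOR_RGB2GRAY); h=int(R*2.2)+4; k=6
    x0,y0=max(int(p[0])-h,0),max(int(p[1])-h,0)
    cr=cv2.resize(g[y0:y0+2*h,x0:x0+2*h],None,fx=k,fy=k,interpolation=cv2.INTER_CUBIC); out=[]
    for t in ts:
        for a in cv2.findContours((cr>t).astype(np.uint8),cv2.RETR_LIST,cv2.CHAIN_APPROX_NONE)[0]:
            if len(a)<40: continue
            e=cv2.fitEllipse(a); ctr=np.array(e[0])/k+[x0,y0]-.5*(1-1/k)
            res=cv2.contourArea(a)/(np.pi/4*e[1][0]*e[1][1]+1e-6)
            if .93<res<1.07 and np.hypot(*(ctr-p))<R*.6 and R*lo<e[1][1]/k<R*hi: out.append((t,ctr,np.array(e[1])/k,e[2]))
    return p,R,out
E
python3 - <<'E'
from el import *
s=env.read_state(); T=s['tcp_pos']; print(s['t'],T)
S,D,w=snap('scene','s14'),snap('side','d14'),snap('wrist','w14')
for n,c in(('s',S),('d',D),('w',w)):
    for lab,P,r in(('ring',[T[0],T[1],T[2]+.020],.025),('foot',[.597,-.1415,.003],.040)):
        p,R,o=rims(c,P,r); print(n,lab,np.round(p,1),round(R,1))
        for q in o[::max(1,len(o)//4)]: print('   ',q[0],np.round(q[1]-p,1),np.round(q[2],1),'dxy mm',np.round((onz(c,*q[1],P[2])-P)[:2]*1000,1))
E
```

```text
32.7 [ 0.59740655 -0.13968056  0.20502954]
s ring [220.2 160.7] 11.3
    85 [ 0.7 -0.3] [26.3 31.7] dxy mm [0.  1.8]
    90 [1.6 0.1] [15.8 24. ] dxy mm [2.1 2.5]
    90 [0.5 0.4] [23.8 32. ] dxy mm [1.5 0.4]
    95 [1.6 0.3] [16.8 24.4] dxy mm [2.5 2.3]
    95 [0.4 0.4] [23.2 31.7] dxy mm [1.6 0.2]
    100 [1.6 0.3] [17.7 25. ] dxy mm [2.7 2.3]
    100 [0.3 0.5] [22.5 31.3] dxy mm [ 1.6 -0.1]
s foot [223.6 224.6] 15.8
    120 [0.8 0.4] [25.5 31.4] dxy mm [2.  1.1]
    125 [0.8 0.3] [25.1 30.9] dxy mm [2.  1.2]
    130 [0.9 0.3] [24.6 30.5] dxy mm [2.1 1.3]
    135 [0.9 0.3] [24.2 30. ] dxy mm [2.  1.2]
    140 [0.8 0.3] [23.7 29.2] dxy mm [1.9 1.1]
    145 [-0.6  0.9] [22.9 24.2] dxy mm [ 1.5 -2.7]
d ring [265.7 112.4] 3.8
d foot [267.1 185. ] 7.5
w ring [256.5 267.7] 47.6
    160 [-0.8 11.5] [140.  146.1] dxy mm [ 6.3 -2.8]
    165 [ -1.1 -17.8] [56.5 80.9] dxy mm [-9.8  3.1]
    170 [ -1.1 -17.8] [56.3 80.7] dxy mm [-9.8  3.1]
    175 [ -1.1 -17.8] [56.  80.5] dxy mm [-9.7  3.1]
    180 [ -1.1 -17.7] [55.8 80.3] dxy mm [-9.7  3. ]
    185 [ -1.1 -17.7] [55.5 80.1] dxy mm [-9.7  3. ]
    190 [ -1.4 -17.5] [55.1 79. ] dxy mm [-9.6  2.9]
w foot [254.1 167.9] 31.0
    165 [-1.1 -1.9] [56.3 61.9] dxy mm [-2.8 -0.4]
    175 [-1.  -1.9] [55.9 61.5] dxy mm [-2.8 -0.3]
    185 [-1.  -1.9] [55.7 61.3] dxy mm [-2.7 -0.3]
    195 [-1.  -1.9] [55.4 61. ] dxy mm [-2.7 -0.3]
    205 [-1.  -1.9] [55.  60.7] dxy mm [-2.7 -0.4]
```

Request:
servo_tool(
  motion=[
    [[0,0,0],[0,-0.2,-0.5],6.3],
    [[0,0,0],[0,-0.2,-2.5],6.3],
    [[0,0,0],[0,-0.2,-4.5],6.3],
    [[0,0,0],[0,-0.2,-5.5],6.3],
    [[0,0,0],[0,-0.2,-5.5],6.3],
  ],
)

```text
t: 33.48
tcp_pos: [0.5968, -0.1415, 0.1492]
ee_rot: [[-0.936, 0.352, -0.002], [0.352, 0.936, 0.001], [0.002, 0.0, -1.0]]
ft_force: [-0.3, 0.4, -3.0]
gripper_width: 0.0665
grip_force: 62.6
```

Request:
servo_tool(
  motion=[
    [[0,0,0],[0,0,-1.5],6.3],
    [[0,0,0],[0,0,-3],6.3],
    [[0,0,0],[0,0,-4.5],6.3],
    [[0,0,0],[0,0,-5.5],6.3],
    [[0,0,0],[0,0,-6],6.3],
  ],
)

```text
t: 34.1
tcp_pos: [0.5969, -0.1416, 0.0891]
ee_rot: [[-0.936, 0.352, -0.001], [0.352, 0.936, 0.001], [0.001, 0.0, -1.0]]
ft_force: [-0.1, -0.2, -3.6]
gripper_width: 0.0666
grip_force: 62.7
```

Request:
servo_tool(
  motion=[
    [[0,0,0],[0,0,-0.3],6.3],
    [[0,0,0],[0,0,-0.6],6.3],
    [[0,0,0],[0,0,-0.8],6.3],
    [[0,0,0],[0,0,-0.9],6.3],
    [[0,0,0],[0,0,-0.9],6.3],
  ],
)

```text
t: 34.72
tcp_pos: [0.5975, -0.1418, 0.0812]
ee_rot: [[-0.936, 0.352, 0.0], [0.352, 0.936, 0.0], [-0.0, 0.0, -1.0]]
ft_force: [-0.1, 0.1, -2.4]
gripper_width: 0.0662
grip_force: 62.7
```

Request:
servo_tool(
  motion=[
    [[0,0,0],[0,0,-0.05],6.3],
    [[0,0,0],[0,0,-0.1],6.3],
    [[0,0,0],[0,0,-0.15],6.3],
    [[0,0,0],[0,0,-0.15],6.3],
    [[0,0,0],[0,0,-0.15],6.3],
  ],
)

```text
t: 35.35
tcp_pos: [0.5975, -0.1418, 0.0796]
ee_rot: [[-0.936, 0.352, 0.0], [0.352, 0.936, 0.0], [-0.0, 0.0, -1.0]]
ft_force: [0.5, 0.7, -3.8]
gripper_width: 0.0663
grip_force: 62.7
```

Request:
servo_tool(
  motion=[
    [[0,0,0],[0,0,-0.1],6.3],
    [[0,0,0],[0,0,-0.15],6.3],
    [[0,0,0],[0,0,-0.2],6.3],
    [[0,0,0],[0,0,-0.2],6.3],
    [[0,0,0],[0,0,-0.2],6.3],
  ],
)

```text
t: 35.98
tcp_pos: [0.5974, -0.1418, 0.0776]
ee_rot: [[-0.936, 0.352, -0.0], [0.352, 0.936, 0.0], [0.0, -0.0, -1.0]]
ft_force: [0.7, -0.4, -3.5]
gripper_width: 0.0669
grip_force: 62.7
```

Request:
servo_tool(
  motion=[
    [[0,0,0],[0,0,-0.05],6.3],
    [[0,0,0],[0,0,-0.1],6.3],
    [[0,0,0],[0,0,-0.1],6.3],
    [[0,0,0],[0,0,-0.1],6.3],
    [[0,0,0],[0,0,-0.1],6.3],
  ],
)

```text
t: 36.6
tcp_pos: [0.5974, -0.1419, 0.0767]
ee_rot: [[-0.936, 0.352, -0.0], [0.352, 0.936, -0.0], [-0.0, -0.0, -1.0]]
ft_force: [-1.5, -0.8, -1.3]
gripper_width: 0.0661
grip_force: 62.8
```

Request:
servo_tool(
  motion=[
    [[0,0,0],[-0.05,-0.03,0],6.3],
    [[0,0,0],[-0.05,-0.03,-0.05],6.3],
    [[0,0,0],[-0.05,-0.03,-0.1],6.3],
    [[0,0,0],[-0.05,-0.03,-0.1],6.3],
    [[0,0,0],[-0.05,-0.03,-0.1],6.3],
  ],
)

```text
t: 37.22
tcp_pos: [0.597, -0.1421, 0.0756]
ee_rot: [[-0.936, 0.352, 0.0], [0.352, 0.936, 0.0], [0.0, 0.0, -1.0]]
ft_force: [-1.2, -0.2, -1.6]
gripper_width: 0.0662
grip_force: 62.8
```

Request:
servo_tool(
  motion=[
    [[0,0,0],[-0.03,0,0],6.3],
    [[0,0,0],[-0.03,0,-0.05],6.3],
    [[0,0,0],[-0.03,0,-0.08],6.3],
    [[0,0,0],[-0.03,0,-0.08],6.3],
    [[0,0,0],[-0.03,0,-0.08],6.3],
  ],
)

```text
t: 37.85
tcp_pos: [0.5969, -0.1421, 0.0751]
ee_rot: [[-0.936, 0.352, 0.001], [0.352, 0.936, 0.0], [-0.001, 0.0, -1.0]]
ft_force: [-1.1, -0.4, 1.8]
gripper_width: 0.0662
grip_force: 63.0
```

Firmly seated (the ring's weight is carried by the glass). Releasing.

Request:
servo_tool(
  motion=[
    [[0,0,0],[0,0,0],6.7],
    [[0,0,0],[0,0,0],6.8],
    [[0,0,0],[0,0,0],7.0],
    [[0,0,0],[0,0,0],7.4],
    [[0,0,0],[0,0,0],8.0],
  ],
  newtons=20,
)

```text
t: 38.48
tcp_pos: [0.5968, -0.1422, 0.075]
ee_rot: [[-0.936, 0.352, 0.0], [0.352, 0.936, -0.0], [-0.0, 0.0, -1.0]]
ft_force: [0.0, 0.2, -0.3]
gripper_width: 0.0798
grip_force: 0.0
```

Request:
servo_tool(
  motion=[
    [[0,0,0],[0,0,0],8.4],
    [[0,0,0],[0,0,2],8.4],
    [[0,0,0],[0,0,6],8.4],
    [[0,0,0],[0,0,10],8.4],
    [[0,0,0],[0,0,14],8.4],
  ],
)

```text
t: 39.1
tcp_pos: [0.5965, -0.1421, 0.2161]
ee_rot: [[-0.936, 0.352, 0.0], [0.352, 0.936, 0.0], [-0.0, 0.0, -1.0]]
ft_force: [-0.2, -0.0, -0.6]
gripper_width: 0.084
grip_force: 0.0
```

Request:
servo_tool(
  motion=[
    [[0,0,0],[0.3,5.5,0],8.4],
    [[0,0,0],[0.6,11,0],8.4],
    [[0,0,0],[0.9,16.5,0],8.4],
    [[0,0,0],[1.2,22,0],8.4],
    [[0,0,0],[1.5,27.5,0],8.4],
  ],
)

```text
t: 39.72
tcp_pos: [0.6116, 0.1346, 0.215]
ee_rot: [[-0.936, 0.352, 0.001], [0.352, 0.936, 0.0], [-0.0, 0.0, -1.0]]
ft_force: [0.9, 0.2, 0.4]
gripper_width: 0.0841
grip_force: 0.0
```

Request:
servo_tool(
  motion=[
    [[0,0,0],[0,0,0],8.4],
    [[0,0,0],[0,5,0],8.4],
    [[0,0,0],[-1,10,0],8.4],
    [[0,0,0],[-2,14,0],8.4],
    [[0,0,0],[-2,14,0],8.4],
  ],
)

```text
t: 40.35
tcp_pos: [0.591, 0.2746, 0.2147]
ee_rot: [[-0.937, 0.349, -0.0], [0.349, 0.937, 0.0], [0.0, 0.0, -1.0]]
ft_force: [0.3, 0.1, 0.5]
gripper_width: 0.0839
grip_force: 0.0
```

```bash
python3 - <<'E'
from el import *
s=env.read_state(); print(s['t'],s['tcp_pos'],s['ft_force'])
S,D=snap('scene','s15'),snap('side','d15'); S0,D0=load('scene0'),load('side0')
for n,xy,zt,r,fr in(('small',[.4457,.0107],.059,.024,.0255),('med',[.4853,-.3096],.080,.029,.0335),('large',[.597,-.142],.096,.034,.0425)):
    for cn,c,c0 in(('s',S,S0),('d',D,D0)):
        P=xy+[zt]; p,R,o=rims(c,P,r,.6,2.4)
        ring=np.array([proj(c,[xy[0]+r*np.cos(a),xy[1]+r*np.sin(a),zt]) for a in np.linspace(0,2*np.pi,60)],np.float32)
        e=cv2.fitEllipse(ring); print(n,cn,'level model: ctr',np.round(e[0],1),'ax',np.round(e[1],1),'ang',round(e[2]))
        for q in o[::max(1,len(o)//3)]: print('    ',q[0],np.round(q[1],1),np.round(q[2],1),round(q[3]))
        # foot shift vs start: bottom edge in difference
        f=proj(c,xy+[0]); x,y=map(int,f); h=int(fr*R/r)+3
        a=c['img'][y+1:y+h,x-h:x+h].astype(float).sum(2); b=c0['img'][y+1:y+h,x-h:x+h].astype(float).sum(2)
        print('    foot shift px',np.round(cv2.phaseCorrelate(b-b.mean(),a-a.mean())[0],2))
for c,c0,l in((S,S0,'s'),(D,D0,'d')):
    for nm,pt in(('rack',[.744,.01,.03]),('tip',[.71,-.385,.04]),('timer',[.418,.256,.015])):
        x,y=map(int,proj(c,pt)); h=26
        a=c['img'][y-h:y+h,x-h:x+h].astype(float).sum(2); b=c0['img'][y-h:y+h,x-h:x+h].astype(float).sum(2)
        print(l,nm,np.round(cv2.phaseCorrelate(b-b.mean(),a-a.mean(),cv2.createHanningWindow(a.shape[::-1],cv2.CV_64F))[0],2))
E
```

```text
40.35 [0.59098384 0.27455407 0.21468573] [0.28794553 0.11325329 0.54578019]
small s level model: ctr [243.1 149.3] ax [12.5 18. ] ang 90
     95 [244.  148.7] [ 7.4 13.3] 90
     105 [244.  148.8] [ 8.9 13.2] 91
     115 [244.1 147.9] [12.6 13.1] 90
    foot shift px [ 0.31 -0.  ]
small d level model: ctr [322.5 203.1] ax [11.6 20.1] ang 95
    foot shift px [-0.13  0.81]
med s level model: ctr [136.5 203.7] ax [18.5 25.2] ang 75
     100 [137.4 203.3] [12.2 18. ] 80
     110 [137.1 202.3] [16.5 17.7] 101
     120 [137.  201.9] [17.7 18.5] 141
    foot shift px [ 0.48 -0.35]
med d level model: ctr [308.1 136.5] ax [ 8.2 18.7] ang 92
    foot shift px [-0.1  -0.62]
large s level model: ctr [221.8 200.7] ax [22.5 29.4] ang 86
     95 [222.8 199.3] [12.3 21.5] 88
     105 [222.8 200.4] [16.1 21.4] 87
     115 [222.7 198.9] [21.  21.5] 165
    foot shift px [0.04 0.02]
large d level model: ctr [266.7 156.8] ax [12.  24.8] ang 89
    foot shift px [ 0.8  -0.27]
s rack [0.12 0.07]
s tip [ 0.09 -0.05]
s timer [-0.09  0.09]
d rack [ 1.93 -0.64]
d tip [-16.04 -13.67]
d timer [ 0.01 -0.06]
```

```bash
python3 - <<'E'
from el import *
S,D=load('s15'),load('d15'); S0,D0=load('scene0'),load('side0')
for n,xy,zb,r in(('small',[.4457,.0107],.033,.024),('med',[.4853,-.3096],.054,.029),('large',[.597,-.142],.070,.034)):
  for cn,c,c0 in(('s',S,S0),('d',D,D0)):
    pts=np.array([proj(c,[xy[0]+r*np.cos(a),xy[1]+r*np.sin(a),z]) for a in np.linspace(0,6.28,60) for z in(zb,zb+.026)],np.float32)
    x,y,w,h=cv2.boundingRect(pts); m=12
    d=np.abs(c['img'][y-m:y+h+m,x-m:x+w+m].astype(int)-c0['img'][y-m:y+h+m,x-m:x+w+m]).sum(2)>30
    k,l,st,ce=cv2.connectedComponentsWithStats(cv2.morphologyEx(d.astype(np.uint8),cv2.MORPH_CLOSE,np.ones((3,3))))
    b=st[1+np.argmax(st[1:,4])]; print(n,cn,'model',(x,y,w,h),'seen',(int(b[0]+x-m),int(b[1]+y-m),int(b[2]),int(b[3])))
p,R,o=rims(S,[.4853,-.3096,.080],.029,.6,2.4,range(85,125,3))
for q in o: print(q[0],np.round(q[1],1),np.round(q[2],1),round(q[3]))
E
```

```text
small s model (234, 143, 19, 20) seen (235, 142, 21, 26)
small d model (311, 197, 22, 21) seen (299, 185, 46, 45)
med s model (124, 194, 27, 27) seen (125, 195, 27, 26)
med d model (298, 132, 20, 17) seen (286, 120, 44, 41)
large s model (207, 189, 30, 30) seen (208, 191, 31, 29)
large d model (254, 150, 26, 22) seen (242, 138, 50, 46)
97 [137.5 203. ] [11.2 18.3] 81
100 [137.4 203.3] [12.2 18. ] 80
103 [137.4 203.3] [12.7 18. ] 79
106 [137.4 203.3] [13.1 18. ] 79
109 [137.1 202.3] [16.5 17.6] 97
112 [137.  202.3] [16.6 17.9] 105
115 [136.9 202.1] [17.  18.3] 123
118 [137. 202.] [17.6 18.3] 136
121 [137.  201.9] [17.8 18.6] 142
124 [137.  201.9] [18.  18.9] 147
```

All three match a level, seated ring within a pixel or so in the scene view. Handing in.

```bash
python3 -c "
from rig import env
print(env.hand_in())"
```

```text
the job is handed in; nothing more can be done
None
```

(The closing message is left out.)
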